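# Make up the component kit tray

### The job

Make up the kitting tray: the row of pockets beside the thumb lug is for the blue capacitors and the other row for the clear relays. Drop any star knob that has strayed into the tray into the steel reject bin, let the capacitor and the relay that stand opposite each other in the wrong rows trade places, and fill every pocket that is then empty with one spare of the right kind from the rubber mat. Every part must stand upright on its pocket floor; do not lift out parts that already stand in their right row, leave surplus spares at the mat, and leave the flux pot alone.

Things in the scene. Friction and masses are not known exactly. Their poses are not given: they have to be found in the camera images.
- kit_tray: fixed grey tray at any yaw, 136 (its x) x 200 (y) x 12 mm, origin under its centre. Two rows of three square pockets, 38 x 38 mm, 6 mm deep, 64 mm apart both ways, sides along its x and y, floors 6 mm above the worktop. A 10 mm high thumb lug with two dark bars reaches 115 mm from the centre along -x; the row next to it is for capacitors. Parts may stand anywhere in a pocket, turned any way.
- cap_pocket_1 (a point): centre of the floor of pocket 1 of the capacitor row (pockets with the same number lie opposite each other across the two rows); axes as the tray's
- cap_pocket_2 (a point): centre of the floor of pocket 2 of the capacitor row (pockets with the same number lie opposite each other across the two rows); axes as the tray's
- cap_pocket_3 (a point): centre of the floor of pocket 3 of the capacitor row (pockets with the same number lie opposite each other across the two rows); axes as the tray's
- relay_pocket_1 (a point): centre of the floor of pocket 1 of the relay row (pockets with the same number lie opposite each other across the two rows); axes as the tray's
- relay_pocket_2 (a point): centre of the floor of pocket 2 of the relay row (pockets with the same number lie opposite each other across the two rows); axes as the tray's
- relay_pocket_3 (a point): centre of the floor of pocket 3 of the relay row (pockets with the same number lie opposite each other across the two rows); axes as the tray's
- spares_mat: the fixed black rubber mat on which the spares stand, 140 x 140 mm, 3 mm thick, origin under its centre; right of the tray, sides about along the world's x and y
- reject_bin: the open steel reject bin, loose on the worktop, 0.6 kg, 120 x 120 mm outside, 45 mm high, walls and floor 3 mm, origin under its centre; right of the tray, either nearer than the mat or beyond it
- cap_swap: in the relay row, in the wrong place, opposite relay_swap: a screw capacitor: a plain dark blue upright cylinder, 25 mm diameter, 44 mm tall, 45 g. Origin at the centre of its underside, z up along it. Grasp round it.
- relay_swap: in the capacitor row, in the wrong place, opposite cap_swap: a clear relay: an upright see-through rectangular case on a black foot, 28 mm (its own x) by 21 mm (its own y), 36 mm tall, 35 g. Origin at its centre, 2 mm below its underside (it reads 2 mm under what it stands on), z up. Best grasped across the 21 mm.
- cap_kept: already right in the capacitor row (may be absent): a screw capacitor: a plain dark blue upright cylinder, 25 mm diameter, 44 mm tall, 45 g. Origin at the centre of its underside, z up along it. Grasp round it.
- relay_kept: already right in the relay row (may be absent): a clear relay: an upright see-through rectangular case on a black foot, 28 mm (its own x) by 21 mm (its own y), 36 mm tall, 35 g. Origin at its centre, 2 mm below its underside (it reads 2 mm under what it stands on), z up. Best grasped across the 21 mm.
- cap_spare_1: spare on the mat: a screw capacitor: a plain dark blue upright cylinder, 25 mm diameter, 44 mm tall, 45 g. Origin at the centre of its underside, z up along it. Grasp round it.
- cap_spare_2: spare on the mat: a screw capacitor: a plain dark blue upright cylinder, 25 mm diameter, 44 mm tall, 45 g. Origin at the centre of its underside, z up along it. Grasp round it.
- relay_spare_1: spare on the mat: a clear relay: an upright see-through rectangular case on a black foot, 28 mm (its own x) by 21 mm (its own y), 36 mm tall, 35 g. Origin at its centre, 2 mm below its underside (it reads 2 mm under what it stands on), z up. Best grasped across the 21 mm.
- relay_spare_2: spare on the mat: a clear relay: an upright see-through rectangular case on a black foot, 28 mm (its own x) by 21 mm (its own y), 36 mm tall, 35 g. Origin at its centre, 2 mm below its underside (it reads 2 mm under what it stands on), z up. Best grasped across the 21 mm.
- odd_knob_1: in the capacitor row: a black star knob that does not belong in the tray, stud up: head about 30 x 32 mm, 16 mm thick, with a 6 mm stud in the middle, 36 mm tall over all, 35 g; about 10 mm of the head stands above the tray's top to be gripped. Origin at the centre of its underside. May be absent.
- odd_knob_2: in the relay row: a black star knob that does not belong in the tray, stud up: head about 30 x 32 mm, 16 mm thick, with a 6 mm stud in the middle, 36 mm tall over all, 35 g; about 10 mm of the head stands above the tray's top to be gripped. Origin at the centre of its underside. May be absent.
- flux_pot: bystander: round cream pot with lid, 38 mm diameter, 38 mm tall, origin under its centre

How it is judged:
At the end, for the whole second after the job is handed in: Each lug-side pocket holds a capacitor, each other pocket a relay: within 12 mm of the centre of the pocket floor, upright to 0.12 rad. Swapped parts moved under 78 mm, kept parts still in their row, knobs in the bin, surplus spares within 160 mm of the mat's centre, all at rest (((distance between cap_swap and cap_pocket_1 below 0.012 m and angle between cap_swap's own z axis and vertical below 0.12 rad) or (distance between cap_kept and cap_pocket_1 below 0.012 m and angle between cap_kept's own z axis and vertical below 0.12 rad) or (distance between cap_spare_1 and cap_pocket_1 below 0.012 m and angle between cap_spare_1's own z axis and vertical below 0.12 rad) or (distance between cap_spare_2 and cap_pocket_1 below 0.012 m and angle between cap_spare_2's own z axis and vertical below 0.12 rad)) and ((distance between cap_swap and cap_pocket_2 below 0.012 m and angle between cap_swap's own z axis and vertical below 0.12 rad) or (distance between cap_kept and cap_pocket_2 below 0.012 m and angle between cap_kept's own z axis and vertical below 0.12 rad) or (distance between cap_spare_1 and cap_pocket_2 below 0.012 m and angle between cap_spare_1's own z axis and vertical below 0.12 rad) or (distance between cap_spare_2 and cap_pocket_2 below 0.012 m and angle between cap_spare_2's own z axis and vertical below 0.12 rad)) and ((distance between cap_swap and cap_pocket_3 below 0.012 m and angle between cap_swap's own z axis and vertical below 0.12 rad) or (distance between cap_kept and cap_pocket_3 below 0.012 m and angle between cap_kept's own z axis and vertical below 0.12 rad) or (distance between cap_spare_1 and cap_pocket_3 below 0.012 m and angle between cap_spare_1's own z axis and vertical below 0.12 rad) or (distance between cap_spare_2 and cap_pocket_3 below 0.012 m and angle between cap_spare_2's own z axis and vertical below 0.12 rad)) and ((distance between relay_swap and relay_pocket_1 below 0.012 m and angle between relay_swap's own z axis and vertical below 0.12 rad) or (distance between relay_kept and relay_pocket_1 below 0.012 m and angle between relay_kept's own z axis and vertical below 0.12 rad) or (distance between relay_spare_1 and relay_pocket_1 below 0.012 m and angle between relay_spare_1's own z axis and vertical below 0.12 rad) or (distance between relay_spare_2 and relay_pocket_1 below 0.012 m and angle between relay_spare_2's own z axis and vertical below 0.12 rad)) and ((distance between relay_swap and relay_pocket_2 below 0.012 m and angle between relay_swap's own z axis and vertical below 0.12 rad) or (distance between relay_kept and relay_pocket_2 below 0.012 m and angle between relay_kept's own z axis and vertical below 0.12 rad) or (distance between relay_spare_1 and relay_pocket_2 below 0.012 m and angle between relay_spare_1's own z axis and vertical below 0.12 rad) or (distance between relay_spare_2 and relay_pocket_2 below 0.012 m and angle between relay_spare_2's own z axis and vertical below 0.12 rad)) and ((distance between relay_swap and relay_pocket_3 below 0.012 m and angle between relay_swap's own z axis and vertical below 0.12 rad) or (distance between relay_kept and relay_pocket_3 below 0.012 m and angle between relay_kept's own z axis and vertical below 0.12 rad) or (distance between relay_spare_1 and relay_pocket_3 below 0.012 m and angle between relay_spare_1's own z axis and vertical below 0.12 rad) or (distance between relay_spare_2 and relay_pocket_3 below 0.012 m and angle between relay_spare_2's own z axis and vertical below 0.12 rad)) and ((distance between cap_swap and cap_pocket_1 below 0.012 m and angle between cap_swap's own z axis and vertical below 0.12 rad) or (distance between cap_swap and cap_pocket_2 below 0.012 m and angle between cap_swap's own z axis and vertical below 0.12 rad) or (distance between cap_swap and cap_pocket_3 below 0.012 m and angle between cap_swap's own z axis and vertical below 0.12 rad)) and ((distance between cap_kept and cap_pocket_1 below 0.012 m and angle between cap_kept's own z axis and vertical below 0.12 rad) or (distance between cap_kept and cap_pocket_2 below 0.012 m and angle between cap_kept's own z axis and vertical below 0.12 rad) or (distance between cap_kept and cap_pocket_3 below 0.012 m and angle between cap_kept's own z axis and vertical below 0.12 rad)) and ((distance between relay_swap and relay_pocket_1 below 0.012 m and angle between relay_swap's own z axis and vertical below 0.12 rad) or (distance between relay_swap and relay_pocket_2 below 0.012 m and angle between relay_swap's own z axis and vertical below 0.12 rad) or (distance between relay_swap and relay_pocket_3 below 0.012 m and angle between relay_swap's own z axis and vertical below 0.12 rad)) and ((distance between relay_kept and relay_pocket_1 below 0.012 m and angle between relay_kept's own z axis and vertical below 0.12 rad) or (distance between relay_kept and relay_pocket_2 below 0.012 m and angle between relay_kept's own z axis and vertical below 0.12 rad) or (distance between relay_kept and relay_pocket_3 below 0.012 m and angle between relay_kept's own z axis and vertical below 0.12 rad)) and distance of each of cap_swap, relay_swap from where it was at the start of the episode below 0.078 m and ((distance between cap_spare_1 and cap_pocket_1 below 0.012 m and angle between cap_spare_1's own z axis and vertical below 0.12 rad) or (distance between cap_spare_1 and cap_pocket_2 below 0.012 m and angle between cap_spare_1's own z axis and vertical below 0.12 rad) or (distance between cap_spare_1 and cap_pocket_3 below 0.012 m and angle between cap_spare_1's own z axis and vertical below 0.12 rad) or (horizontal distance between cap_spare_1 and spares_mat below 0.16 m and height (world z) of cap_spare_1 below 0.03 m)) and ((distance between cap_spare_2 and cap_pocket_1 below 0.012 m and angle between cap_spare_2's own z axis and vertical below 0.12 rad) or (distance between cap_spare_2 and cap_pocket_2 below 0.012 m and angle between cap_spare_2's own z axis and vertical below 0.12 rad) or (distance between cap_spare_2 and cap_pocket_3 below 0.012 m and angle between cap_spare_2's own z axis and vertical below 0.12 rad) or (horizontal distance between cap_spare_2 and spares_mat below 0.16 m and height (world z) of cap_spare_2 below 0.03 m)) and ((distance between relay_spare_1 and relay_pocket_1 below 0.012 m and angle between relay_spare_1's own z axis and vertical below 0.12 rad) or (distance between relay_spare_1 and relay_pocket_2 below 0.012 m and angle between relay_spare_1's own z axis and vertical below 0.12 rad) or (distance between relay_spare_1 and relay_pocket_3 below 0.012 m and angle between relay_spare_1's own z axis and vertical below 0.12 rad) or (horizontal distance between relay_spare_1 and spares_mat below 0.16 m and height (world z) of relay_spare_1 below 0.03 m)) and ((distance between relay_spare_2 and relay_pocket_1 below 0.012 m and angle between relay_spare_2's own z axis and vertical below 0.12 rad) or (distance between relay_spare_2 and relay_pocket_2 below 0.012 m and angle between relay_spare_2's own z axis and vertical below 0.12 rad) or (distance between relay_spare_2 and relay_pocket_3 below 0.012 m and angle between relay_spare_2's own z axis and vertical below 0.12 rad) or (horizontal distance between relay_spare_2 and spares_mat below 0.16 m and height (world z) of relay_spare_2 below 0.03 m)) and x of odd_knob_1 in the frame of reject_bin between -0.058 and 0.058 m and y of odd_knob_1 in the frame of reject_bin between -0.058 and 0.058 m and height (world z) of each of odd_knob_1, odd_knob_2 below 0.06 m and x of odd_knob_2 in the frame of reject_bin between -0.058 and 0.058 m and y of odd_knob_2 in the frame of reject_bin between -0.058 and 0.058 m and linear speed of each of cap_swap, cap_kept, cap_spare_1, cap_spare_2, relay_swap, relay_kept, relay_spare_1, relay_spare_2, odd_knob_1, odd_knob_2 below 0.02 m/s); the robot touches nothing.
It fails at once if the capacitor that already stands in its right row is lifted out or shoved over (distance of cap_kept from where it was at the start of the episode above 0.03 m or angle between cap_kept's own z axis and vertical above 0.5 rad).
It fails at once if the relay that already stands in its right row is lifted out or shoved over (distance of relay_kept from where it was at the start of the episode above 0.03 m or angle between relay_kept's own z axis and vertical above 0.5 rad).
It fails at once if the flux pot beside the work is moved more than 3 cm (distance of flux_pot from where it was at the start of the episode above 0.03 m).
Of cap_kept, relay_kept only 1 to 2 are there at a start; the rules pass over those that are not, and their reading is None.
Of odd_knob_1, odd_knob_2 only 1 to 2 are there at a start; the rules pass over those that are not, and their reading is None.
At some moment in a run one of reject_bin may be knocked a few centimetres aside while the robot is not near it.
It also fails if it takes over 208 s, if anything falls off the work surface, if the arm or the gripper's body presses on something with over 40 N, if the wrist force passes 120 N, or if a joint passes its speed limit or range.

### The arm

A 6-joint arm with a two-finger parallel gripper is mounted at the origin on a cart in front of the work surface, level with it; the furniture and walls round the work are solid. World frame = base frame: x ahead of the robot, y to its left, z up, the work surface at z = 0. Lengths are in m, angles in rad, forces in N, time in s.
With the tool pointing down it reaches from about 0.35 to 0.775 m from the base axis. Payload 7.3 kg.
Tool frame: the origin (TCP) lies at the very end of the fingers, on their centre line; the grasp point (between the pads) lies 19 mm behind it; z points along the fingers, y is the line along which they close (so a half turn about z gives the same grasp; the last joint's range is limited). The gripper opens to 92 mm and grips with 3 to 60 N. Pads are 19 mm wide; open, the fingers measure 130 mm over their backs; the gripper's body (75 mm by 190 mm) begins 47 mm behind the grasp point.
Start: joints at [-1.362, 0.342, 1.524, -0, 1.275, -0.146], TCP at [0.182, -0.492, 0.227] pointing down, gripper open.
Joint ranges: [-2.53, 2.53], [-0.77, 2.02], [0.04, 2.7], [-1, 4.14], [0.28, 2.66], [-3.11, 3.11]. Speed limits (rad/s): [2.57, 2.57, 3.14, 3.14, 3.14, 3.14].

### API

Orientations are given as [roll, pitch, yaw] about the fixed x, y, z axes, in that order (R = Rz(yaw) Ry(pitch) Rx(roll)).
In Python, from cell import robot gives the robot as it stands.
- The arm moves only by the tool apply_moves, never from a script. Its argument "motion" is text: rows parted by semicolons, each of 7 numbers parted by spaces: the opening in per cent of the stroke, from 0 (shut) to 100 (fully open), then the shift along the tool's x, y, z in cm, then the turn, a rotation vector about the tool's x, y, z in rad. A call has 1 to 20 rows; each row shifts and turns the commanded pose from where the row before left it, along the tool's axes as they then stand; what a row does not reach is not made up. A row lasts 1/8 s, in which the tool goes at most 62.5 mm and 10.7 degrees, less where a joint would pass 70% of its speed; a pose out of reach is approached as far as the arm can. A call with a gripper value outside its range is refused whole. The fingers move at their own pace and stop on an object; "force" is the grip in N (left out, the last holds). Time passes only in rows, so rows that do not move let the fingers close. It gives the time, the measured TCP pose, the force, the opening and the grip force at its end, in the units of the state.
- robot.observe(): the state, without advancing time (a new reading comes with each control period).
- robot.read_camera(name): name is "scene" or "top" or "wrist"; returns a dict with "img" (400x640x3 uint8, red, green, blue), "fovy" (degrees; the focal length in pixels is half the picture's height over the tangent of half this angle, whatever the lens; pixels are square), "cx", "cy" (the principal point, pixels), "k1" (the pictures are not rectified: a ray, as slopes to the right and down, at radius r is drawn at 1 + k1 r^2 times it, then the intrinsics apply), "R" (3x3) and "t" (3): a world point X has camera coordinates R X + t; the wrist camera has in their place "hand_eye" (4x4, takes a point from camera to tool coordinates, whose origin is the TCP and whose axes are the flange's). Camera axes: x right, y down, z forward; pixel columns grow to the right and rows downward; lengths in m; the calibration is good to about 2 mm. A picture is of the moment at which its call begins: read the wrist's pose just before it. There is no depth.
- robot.hand_in(): hands the job in; it is judged then, once.
Trained networks look in a picture, given as the dict that the camera call returned (one of the last four; its "shot" number tells which), for a name from the list of things; names that differ only in an ending like _2 or _b are one class to them, and where a whole thing is asked for, a point or a joint stands for the part that bears it (a point fixed in the world has none). Each returns a list of dicts, best first, with "score" (0 to 1); they miss things now and then, are a little off and sometimes report something else, mostly with a low value. They report only what shows in the picture. A call takes as long as a camera call.
- robot.search_frame(target, picture): "centre" ([x, y, z] in m, in world coordinates, good to about 4 mm: the middle of the surface that is visible of it).
- robot.trace(target, picture): "pixels" (400x640 bool, what is visible of it).
The state is a dict: "time": time; "qpos": joint angles; "qvel": joint speeds; "joint_efforts": joint torques, N m; "tool_pos": TCP position; "tool_rot": TCP orientation; "contact_force": force on the tool from outside, world axes, zero at the start; "torque": the same for the moment, N m; "opening": finger opening in m; "grip_force": force on a finger pad.
Only numpy, scipy, OpenCV 4.12 (cv2) and the standard library are available. Lean on these libraries where they do the work, as an engineer would, in place of code of your own. Each camera call takes 0.05 s, during which the arm holds its last target. There are 200 camera calls.

## Working session

There is one attempt and no reset: what is moved stays moved. The work goes in short steps, Python scripts to look and compute and a tool call to move; the robot and the scene stay as the last step left them, time stands still between calls to the robot, and variables do not carry over. Pictures are saved under pics/ and viewed, at most 14 in all, crops included, and the job is handed in when it is done.

Besides the shell and the picture viewer there is one more tool, called after "Request:" as a command line: name --argument value ..., lists and objects as JSON in quotes. apply_moves: Moves the arm, as the interface text tells. Its arguments: {"type":"object","properties":{"motion":{"type":"string"},"force":{"type":"number"}},"required":["motion"]}

```bash
ls; mkdir -p pics
cat > h.py <<'E'
import numpy as np, cv2
from cell import robot
def save(p,n): cv2.imwrite('pics/'+n+'.png',p['img'][:,:,::-1])
def K(p):
    f=p['img'].shape[0]/2/np.tan(np.radians(p['fovy'])/2); return f
def cam(p,st=None):
    if 'R' in p and p.get('R') is not None: return np.array(p['R']),np.array(p['t'])
    from scipy.spatial.transform import Rotation as Ro
    T=np.eye(4);T[:3,:3]=Ro.from_euler('xyz',st['tool_rot']).as_matrix();T[:3,3]=st['tool_pos']
    C=np.linalg.inv(T@np.array(p['hand_eye'])); return C[:3,:3],C[:3,3]
def proj(p,X,st=None):
    R,t=cam(p,st);c=np.atleast_2d(X)@R.T+t;s=c[:,:2]/c[:,2:];r2=(s**2).sum(1,keepdims=True)
    return s*(1+p['k1']*r2)*K(p)+[p['cx'],p['cy']]
def unproj(p,uv,z,st=None):
    R,t=cam(p,st);f=K(p);d=(np.atleast_2d(uv)-[p['cx'],p['cy']])/f;s=d.copy()
    for _ in range(20): s=d/(1+p['k1']*(s**2).sum(1,keepdims=True))
    r=np.c_[s,np.ones(len(s))]@R;o=-R.T@t
    return o+r*((z-o[2])/r[:,2])[:,None]
E
python3 - <<'E'
from h import *
st=robot.observe();print(st)
for n in ['top','scene']:
    p=robot.read_camera(n);save(p,n+'0');print(n,p['fovy'],p['cx'],p['cy'],p['k1'],-np.array(p['R']).T@p['t'])
    if n=='top':
        for k in ['kit_tray','spares_mat','reject_bin','flux_pot','cap_swap','relay_swap','odd_knob_1']:
            for d in robot.search_frame(k,p): print(k,round(d['score'],2),np.round(d['centre'],3), np.round(proj(p,d['centre'])))
E
```

```text
pics
{'time': 0.0, 'qpos': array([-1.36200962e+00,  3.42718805e-01,  1.52505202e+00,  2.63929810e-05,
        1.27541889e+00, -1.46006903e-01]), 'qvel': array([-0.00097197,  0.00088343, -0.001165  ,  0.00016801,  0.000606  ,
       -0.00110528]), 'joint_efforts': array([ 1.38332409e-03, -4.31236446e+01, -2.44214112e+01,  7.18524749e-02,
        5.59692469e-02, -1.51735298e-04]), 'tool_pos': array([ 0.18231851, -0.49186839,  0.2260348 ]), 'tool_rot': array([-3.14001626e+00, -2.57323491e-04,  3.54785699e-01]), 'contact_force': array([ 0.33819965, -0.85737043, -0.23332756]), 'torque': array([ 0.01574352, -0.00995985, -0.00363917]), 'grip_force': 0.0, 'opening': 0.09164064692178168}
top 53.71369573866141 318.3716819601168 201.9846322543702 0.015108512274005573 [ 0.28789108 -0.00321193  1.05943652]
kit_tray 0.72 [0.452 0.238 0.01 ] [[228. 225.]]
spares_mat 0.69 [ 0.475 -0.072  0.   ] [[343. 218.]]
spares_mat 0.53 [ 0.611 -0.262  0.039] [[414. 167.]]
spares_mat 0.39 [ 0.468 -0.336  0.004] [[441. 222.]]
reject_bin 0.93 [ 0.469 -0.337  0.005] [[441. 221.]]
reject_bin 0.43 [0.387 0.203 0.049] [[237. 248.]]
reject_bin 0.16 [0.448 0.318 0.023] [[197. 225.]]
flux_pot 0.66 [ 0.613 -0.262  0.038] [[414. 166.]]
flux_pot 0.57 [ 0.444 -0.038  0.036] [[331. 227.]]
cap_swap 0.46 [0.384 0.204 0.05 ] [[236. 249.]]
cap_swap 0.2 [ 0.512 -0.104  0.034] [[356. 203.]]
relay_swap 0.69 [0.445 0.171 0.039] [[251. 226.]]
odd_knob_1 0.58 [0.48  0.225 0.024] [[232. 214.]]
odd_knob_1 0.43 [0.445 0.314 0.022] [[198. 226.]]
scene 42.239869359074525 316.77064426084206 201.48084312841445 0.029953872293402725 [-0.04983593  0.95026923  0.77267351]
```

Run:
```python
import cv2
a=cv2.imread('pics/top0.png')[120:300,150:490];cv2.imwrite('pics/top0c.png',cv2.resize(a,(800,424),interpolation=cv2.INTER_CUBIC))
```

```text
(no output)
```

View pics/top0c.png

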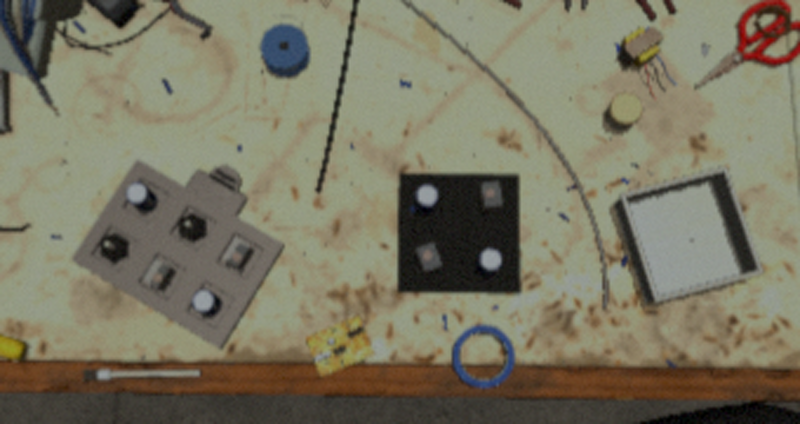

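View pics/scene0.png

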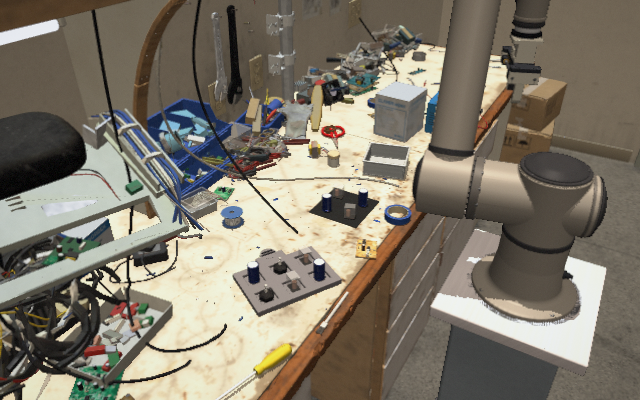

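```bash
cat >> h.py <<'E'
from scipy.spatial.transform import Rotation as Ro
def plan(wps,start=None,step=5.0,grip=100):
    """wps: (x,y,z,yaw) tool down; prints grouped shifts in tool cm / rad"""
    st=robot.observe() if start is None else None
    if start is None:
        P=np.array(st['tool_pos']);R=Ro.from_euler('xyz',st['tool_rot'])
    else: P=np.array(start[:3]);R=Ro.from_euler('xyz',[np.pi,0,start[3]])
    for w in wps:
        T=np.array(w[:3]);RT=Ro.from_euler('xyz',[np.pi,0,w[3]])
        if (RT.inv()*R).magnitude()>3.0: pass
        rv=(R.inv()*RT).as_rotvec()
        n=max(1,int(np.ceil(max(np.linalg.norm(T-P)*100/step,np.linalg.norm(rv)/0.17))))
        rows=[]
        for i in range(n):
            d=R.inv().apply((T-P)/(n-i))*100
            r=(R.inv()*RT).as_rotvec()/(n-i)
            d=np.round(d,2);r=np.round(r,3);P=P+R.apply(d/100);R=R*Ro.from_rotvec(r)
            rows.append(' '.join('%g'%v for v in [grip,*(d+0.),*(r+0.)]))
        print(n,'->',np.round(w,3));print('; '.join(rows))
E
python3 - <<'E'
from h import *
p=robot.read_camera('wrist');print(np.round(p['hand_eye'],3).tolist(),p['fovy'])
plan([(.40,-.30,.30,0.0),(.42,-.08,.30,0.),(.40,.22,.30,0.)])
E
```

```text
[[-0.001, -0.966, -0.26, 0.069], [1.0, -0.001, -0.001, 0.0], [0.001, -0.26, 0.966, -0.158], [0.0, 0.0, 0.0, 1.0]] 62.83912521890014
6 -> [ 0.4 -0.3  0.3  0. ]
100 4.51 -1.75 -1.22 0 0 0.059; 100 4.4 -2.01 -1.22 0 0 0.059; 100 4.28 -2.26 -1.22 0 0 0.059; 100 4.14 -2.51 -1.22 0 0 0.059; 100 3.98 -2.75 -1.22 0 0 0.059; 100 3.81 -2.99 -1.23 0 0 0.06
5 -> [ 0.42 -0.08  0.3   0.  ]
100 0.4 -4.4 0 0 0 0; 100 0.4 -4.4 0 0 0 0; 100 0.4 -4.4 0 0 0 0; 100 0.4 -4.4 0 0 0 0; 100 0.4 -4.4 0 0 0 0
7 -> [0.4  0.22 0.3  0.  ]
100 -0.29 -4.29 0 0 0 0; 100 -0.29 -4.28 0 0 0 0; 100 -0.29 -4.29 0 0 0 0; 100 -0.28 -4.28 0 0 0 0; 100 -0.29 -4.29 0 0 0 0; 100 -0.28 -4.28 0 0 0 0; 100 -0.29 -4.29 0 0 0 0
```

Request:
apply_moves --motion "100 4.5 -1.8 -1.2 0 0 0.059; 100 4.4 -2 -1.2 0 0 0.059; 100 4.3 -2.3 -1.2 0 0 0.059; 100 4.1 -2.5 -1.2 0 0 0.059; 100 4 -2.7 -1.2 0 0 0.059; 100 3.8 -3 -1.2 0 0 0.06; 100 1.5 -4.4 0 0 0 0; 100 1.5 -4.4 0 0 0 0; 100 1.5 -4.4 0 0 0 0; 100 1.5 -4.4 0 0 0 0; 100 1.5 -4.4 0 0 0 0; 100 0 0 0 0 0 0; 100 0 0 0 0 0 0"

```text
time: 2.12
tool_pos: [0.4745, -0.0801, 0.2987]
tool_rot: [3.141, 0.0, 0.0]
contact_force: [-0.6, -1.0, 0.7]
opening: 0.0918
grip_force: 0.0
```

Run:
```python
from h import *
st=robot.observe();p=robot.read_camera('wrist');save(p,'w_mat');print(st['tool_pos'],st['tool_rot'])
import pickle;pickle.dump((st,p),open('w_mat.pkl','wb'))
for k in ['spares_mat','reject_bin','cap_spare_1','relay_spare_1','flux_pot']:
    for d in robot.search_frame(k,p): print(k,round(d['score'],2),np.round(d['centre'],3), np.round(proj(p,d['centre'],st)))
plan([(.5,.238,.30,0.)])
```

```text
[ 0.4745127  -0.08007325  0.29866535] [3.14108093e+00 2.12764590e-04 3.11298399e-04]
spares_mat 0.88 [ 0.481 -0.074  0.007] [[322. 159.]]
reject_bin 0.6 [ 0.468 -0.347  0.005] [[519. 168.]]
cap_spare_1 0.89 [ 0.506 -0.039  0.045] [[293. 143.]]
cap_spare_1 0.6 [ 0.448 -0.108  0.05 ] [[348. 190.]]
relay_spare_1 0.78 [ 0.446 -0.04   0.038] [[296. 189.]]
relay_spare_1 0.56 [ 0.518 -0.108  0.038] [[349. 133.]]
flux_pot 0.96 [ 0.615 -0.258  0.042] [[480.  48.]]
7 -> [0.5   0.238 0.3   0.   ]
100 0.36 -4.55 -0.02 0 0 0; 100 0.36 -4.55 -0.02 0 0 0; 100 0.36 -4.55 -0.02 0 0 0; 100 0.35 -4.55 -0.02 0 0 0; 100 0.36 -4.56 -0.02 0 0 -0.001; 100 0.36 -4.55 -0.02 0 0 0; 100 0.36 -4.56 -0.02 0 0 -0.001
```

View pics/w_mat.png

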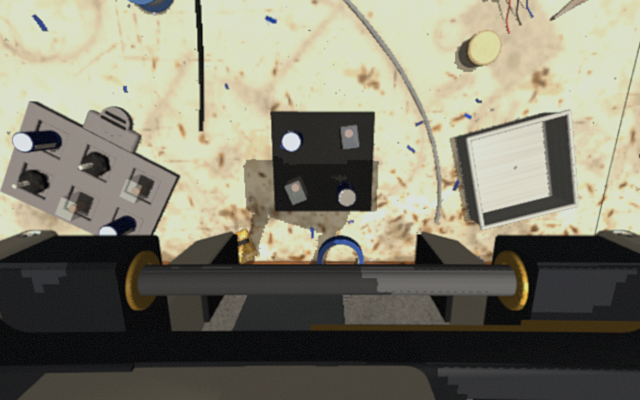

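Request:
apply_moves --motion "100 -0.7 -4.5 0 0 0 0; 100 -0.7 -4.5 0 0 0 0; 100 -0.7 -4.5 0 0 0 0; 100 -0.7 -4.5 0 0 0 0; 100 -0.7 -4.5 0 0 0 0; 100 -0.7 -4.5 0 0 0 0; 100 -0.7 -4.5 0 0 0 0; 100 0 0 0 0 0 0; 100 0 0 0 0 0 0"

```text
time: 3.55
tool_pos: [0.4258, 0.2346, 0.2986]
tool_rot: [3.141, 0.0, -0.0]
contact_force: [0.9, -0.7, 0.1]
opening: 0.0915
grip_force: 0.0
```

Run:
```python
from h import *
st=robot.observe();p=robot.read_camera('wrist');print(st['tool_pos'],st['tool_rot'])
m=robot.trace('kit_tray',p);
for d in m: print('tray',d['score'],d['pixels'].sum())
import pickle;pickle.dump((st,p,m[0]['pixels']),open('w_tray.pkl','wb'))
for k in ['kit_tray','cap_swap','relay_swap','odd_knob_1']:
    for d in robot.search_frame(k,p): print(k,round(d['score'],2),np.round(d['centre'],3), np.round(proj(p,d['centre'],st)))
a=p['img'][:235,:,::-1].copy()
cs,_=cv2.findContours(m[0]['pixels'].astype('u1'),0,1);cv2.drawContours(a,cs,-1,(0,255,0),1)
cv2.imwrite('pics/w_tray.png',cv2.resize(a[:,150:500],None,fx=2.2,fy=2.2,interpolation=cv2.INTER_CUBIC))
```

```text
[0.42584354 0.23459075 0.29857716] [ 3.14090533e+00  9.91103028e-05 -2.69307830e-04]
tray 0.77 14426
kit_tray 0.88 [0.458 0.241 0.012] [[322. 140.]]
cap_swap 0.71 [0.393 0.209 0.052] [[346. 194.]]
relay_swap 0.9 [0.446 0.178 0.035] [[370. 152.]]
relay_swap 0.75 [0.475 0.232 0.019] [[328. 128.]]
relay_swap 0.28 [0.418 0.262 0.042] [[305. 174.]]
relay_swap 0.25 [0.46  0.239 0.012] [[323. 139.]]
odd_knob_1 0.61 [0.457 0.313 0.016] [[268. 141.]]
odd_knob_1 0.6 [0.475 0.234 0.021] [[327. 128.]]
```

View pics/w_tray.png

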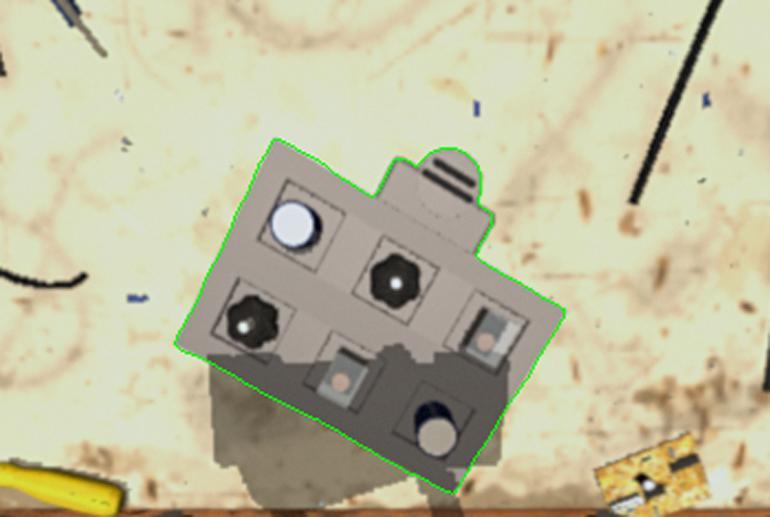

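```bash
cat >> h.py <<'E'
import pickle
from scipy.optimize import minimize
def sil(p,st,X,S=4):
    uv=proj(p,X,st);h=cv2.convexHull((uv*S).astype(np.float32)).astype(np.int32)
    m=np.zeros((400*S,640*S),np.uint8);cv2.fillConvexPoly(m,h,1)
    return cv2.resize(m.astype(np.float32),(640,400),interpolation=cv2.INTER_AREA)
def box(x,y,a,z0,z1,lx=.028,ly=.021):
    c,s=np.cos(a),np.sin(a)
    return np.array([[x+c*i*lx/2-s*j*ly/2,y+s*i*lx/2+c*j*ly/2,z] for i in(-1,1) for j in(-1,1) for z in(z0,z1)])
def cyl(x,y,a,z0,z1,r=.0125):
    t=np.linspace(0,2*np.pi,40);return np.array([[x+r*np.cos(i),y+r*np.sin(i),z] for i in t for z in(z0,z1)])
def fit(p,st,mask,shape,z0,z1,guess,yaws=(0,)):
    M=mask.astype(np.float32);best=None
    for a in yaws:
        def f(v):
            s=sil(p,st,shape(guess[0]+v[0]/100,guess[1]+v[1]/100,a+v[2],z0,z1));return 1-np.minimum(s,M).sum()/np.maximum(s,M).sum()
        r=minimize(f,[0,0,0],method='Nelder-Mead',options=dict(initial_simplex=[[0,0,0],[.4,0,0],[0,.4,0],[0,0,.3]],maxfev=90,xatol=.005,fatol=.001))
        if best is None or r.fun<best[0]: best=(r.fun,guess[0]+r.x[0]/100,guess[1]+r.x[1]/100,(a+r.x[2]))
    return np.round(best,4)
def objs(p,st,name,z):
    """all traced masks of class, with rough ground position at height z"""
    out=[]
    for d in robot.trace(name,p):
        m=d['pixels'];ys,xs=np.nonzero(m)
        if len(xs)<40: continue
        out.append((d['score'],m,unproj(p,[[xs.mean(),ys.mean()]],z,st)[0][:2],(xs.mean(),ys.mean(),len(xs))))
    return out
E
python3 - <<'E'
from h import *
st,p,m=pickle.load(open('w_tray.pkl','rb'))
c=np.array([[276,139],[565,312],[455,493],[178,344]])/2.2+[150,0]
W=unproj(p,c,.012,st)[:,:2];print(np.round(W,4));print([round(np.linalg.norm(W[i]-W[i-1]),4) for i in range(4)],W.mean(0))
def f(v):
    x,y,a=.45+v[0]/100,.24+v[1]/100,a0+v[2]
    s=sil(p,st,np.r_[box(x,y,a,0,.012,.136,.2)]);
    L=box(x,y,a,0,.012,.136,.2)
    cc,ss=np.cos(a),np.sin(a)
    lug=np.array([[x+cc*(-.09)-ss*q,y+ss*(-.09)+cc*q] for q in(-.03,.03)])
    return 1-np.minimum(s,M).sum()/np.maximum(s,M).sum()
M=m.astype(np.float32)
# lug dir: outward between corners 0 and 1
mid=(W[0]+W[1])/2-W.mean(0);a0=np.arctan2(-mid[1],-mid[0])
r=minimize(f,[0,0,0],method='Nelder-Mead',options=dict(initial_simplex=[[0,0,0],[.6,0,0],[0,.6,0],[0,0,.05]]))
print('corner yaw',a0,'fit',.45+r.x[0]/100,.24+r.x[1]/100,a0+r.x[2],r.fun)
p=robot.read_camera('wrist');st=robot.observe()
for k,z in [('cap_swap',.03),('relay_swap',.025),('odd_knob_1',.016)]:
    for s,mm,g,i in objs(p,st,k,z):
        z0=.006
        if k=='cap_swap': print(k,round(s,2),np.round(i),fit(p,st,mm,cyl,.006,.05,g))
        elif k=='relay_swap': print(k,round(s,2),np.round(i),fit(p,st,mm,box,.006,.042,g,(0,.5,1,1.5,2,2.6)))
        else: print(k,round(s,2),np.round(i),np.round(g,4),fit(p,st,mm,lambda x,y,a,z0,z1:cyl(x,y,a,z0,z1,.0155),.006,.022,g))
E
```

```text
[[0.554  0.2986]
 [0.456  0.1267]
 [0.3396 0.191 ]
 [0.4368 0.3639]]
[np.float64(0.1342), np.float64(0.1978), np.float64(0.133), np.float64(0.1984)] [0.44658919 0.24503506]
corner yaw 2.6349920320668208 fit 0.44645092708708933 0.2455192534580239 2.628526655408437 0.2506822347640991
cap_swap 0.79 [348. 195. 419.] [0.051  0.3874 0.2057 0.067 ]
relay_swap 0.82 [371. 153. 427.] [ 0.0934  0.4428  0.1751 -0.5066]
odd_knob_1 0.72 [329. 128. 484.] [0.4752 0.2309] [0.0803 0.4744 0.2302 0.2693]
odd_knob_1 0.64 [264. 146. 430.] [0.4508 0.3174] [0.1288 0.45   0.3166 0.1266]
odd_knob_1 0.62 [306. 171. 346.] [0.417  0.2624] [0.2674 0.416  0.2618 0.1206]
```

Run:
```python
from h import *
plan([(.4745,.230,.05,.273),(.4745,.230,.0135,.273)],grip=55,step=4)
```

```text
7 -> [0.474 0.23  0.05  0.273]
55 0.7 0.07 3.55 0 0 -0.039; 55 0.69 0.1 3.55 0 0 -0.039; 55 0.69 0.12 3.55 0 0 -0.039; 55 0.68 0.15 3.56 0 0 -0.039; 55 0.67 0.18 3.55 0 0 -0.039; 55 0.67 0.2 3.56 0 0 -0.039; 55 0.66 0.24 3.55 0 0 -0.04
1 -> [0.474 0.23  0.014 0.273]
55 0 0 3.65 0 0 0
```

Request:
apply_moves --motion "55 0.7 0.1 3.55 0 0 -0.039; 55 0.7 0.1 3.55 0 0 -0.039; 55 0.7 0.1 3.55 0 0 -0.039; 55 0.7 0.15 3.55 0 0 -0.039; 55 0.65 0.2 3.55 0 0 -0.039; 55 0.65 0.2 3.55 0 0 -0.039; 55 0.65 0.25 3.55 0 0 -0.04; 55 0 0 1.8 0 0 0; 55 0 0 1.2 0 0 0; 55 0 0 0.6 0 0 0; 55 0 0 0 0 0 0" --force 25

```text
time: 5.42
tool_pos: [0.4744, 0.2298, 0.0144]
tool_rot: [3.142, -0.0, 0.274]
contact_force: [-0.6, -0.4, 0.0]
opening: 0.0503
grip_force: 0.0
```

Request:
apply_moves --motion "10 0 0 0.1 0 0 0; 10 0 0 0 0 0 0; 10 0 0 0 0 0 0; 10 0 0 0 0 0 0; 10 0 0 0 0 0 0; 10 0 0 -1.5 0 0 0; 10 0 0 -3.5 0 0 0; 10 0 0 -4 0 0 0; 10 0 0 -4 0 0 0; 10 0 0 0 0 0 0"

```text
time: 6.68
tool_pos: [0.4762, 0.2304, 0.147]
tool_rot: [-3.141, -0.007, 0.274]
contact_force: [0.2, -0.1, -1.1]
opening: 0.029
grip_force: 25.0
```

```bash
cat >> h.py <<'E'
def bin_pose(p,st=None):
    m=robot.trace('reject_bin',p)[0]['pixels'].astype(np.uint8);ys,xs=np.nonzero(m);g=unproj(p,[[xs.mean(),ys.mean()]],.02,st)[0][:2]
    return fit(p,st,m,lambda x,y,a,z0,z1:box(x,y,a,z0,z1,.12,.12),0,.045,g,(0,.4,-.4))
E
python3 - <<'E'
from h import *
p=robot.read_camera('top');print(bin_pose(p), [ (round(d['score'],2),np.round(d['centre'],3)) for d in robot.search_frame('odd_knob_1',p)])
plan([(.5,-.08,.15,.273),(.475,-.337,.15,.2)],grip=10,step=5.5)
E
```

```text
Traceback (most recent call last):
  File "h.py", line 66, in bin_pose
    m=robot.trace('reject_bin',p)[0]['pixels'].astype(np.uint8);ys,xs=np.nonzero(m);g=unproj(p,[[xs.mean(),ys.mean()]],.02,st)[0][:2]
      ~~~~~~~~~~~~~~~~~~~~~~~~~~~^^^
IndexError: list index out of range
```

```bash
sed -i "s/    m=robot.trace('reject_bin',p)\[0\]\['pixels'\].astype(np.uint8)/    for _ in range(5):\n        t=robot.trace('reject_bin',p)\n        if t: break\n        p=robot.read_camera('top'); st=None\n    m=t[0]['pixels'].astype(np.uint8)/" h.py
python3 - <<'E'
from h import *
p=robot.read_camera('top');print(bin_pose(p))
plan([(.5,-.08,.15,.273),(.475,-.337,.15,.2)],grip=10,step=5.5)
E
```

```text
[ 0.0547  0.4684 -0.332   0.2584]
6 -> [ 0.5   -0.08   0.15   0.273]
10 -0.97 5.09 -0.13 0 0 0; 10 -0.97 5.08 -0.13 0 0 0; 10 -0.97 5.09 -0.12 0 0.001 0; 10 -0.97 5.08 -0.13 0 0 0; 10 -0.97 5.09 -0.13 0 0.001 0; 10 -0.97 5.08 -0.12 0 0 0.001
5 -> [ 0.475 -0.337  0.15   0.2  ]
10 -1.87 4.82 0 0 0 0.015; 10 -1.79 4.84 0 0 0 0.014; 10 -1.73 4.87 0 0 0 0.015; 10 -1.65 4.89 0 0 0 0.014; 10 -1.58 4.92 0 0 0 0.015
```

Request:
apply_moves --motion "10 -1 5.1 -0.1 0 0 0; 10 -1 5.1 -0.1 0 0 0; 10 -1 5.1 -0.1 0 0 0; 10 -1 5.1 0 0 0 0; 10 -1 5.1 0 0 0 0; 10 -1 5.1 0 0 0 0; 10 -1.4 4.8 0 0 0 0; 10 -1.4 4.8 0 0 0 0; 10 -1.4 4.8 0 0 0 0; 10 -1.4 4.8 0 0 0 0; 10 -1.4 4.7 0 0 0 0; 10 0 0 0 0 0 0; 10 0 0 0 0 0 0"

```text
time: 8.5
tool_pos: [0.4959, -0.3293, 0.1449]
tool_rot: [-3.139, 0.001, 0.273]
contact_force: [-0.3, 0.3, 0.0]
opening: 0.0295
grip_force: 25.0
```

Run:
```python
from h import *
p=robot.read_camera('top');print(bin_pose(p))
plan([(.487,-.329,.10,.26),(.487,-.329,.04,.26)],grip=10,step=5.5)
```

```text
[ 0.6994  0.4727 -0.2797  0.5494]
1 -> [ 0.487 -0.329  0.1    0.26 ]
10 -0.91 -0.22 4.56 -0.001 0.001 0.015
2 -> [ 0.487 -0.329  0.04   0.26 ]
10 0 0 3 0 0 0; 10 0 0 3 0 0 0
```

Request:
apply_moves --motion "10 -0.9 -0.2 4.5 0 0 0.015; 10 0 0 3 0 0 0; 10 0 0 3 0 0 0; 10 0 0 0 0 0 0; 50 0 0 0 0 0 0; 50 0 0 0 0 0 0; 50 0 0 0 0 0 0; 50 0 0 -4 0 0 0; 50 0 0 -4 0 0 0; 50 1 -4.5 -2 0 0 0; 50 1 -4.5 0 0 0 0; 50 1 -4.5 0 0 0 0; 50 1 -4.5 0 0 0 0; 50 1 -4.5 0 0 0 0; 50 1 -4.5 0 0 0 0"

```text
time: 10.48
tool_pos: [0.4762, -0.0529, 0.1419]
tool_rot: [3.141, -0.001, 0.259]
contact_force: [0.2, 0.3, 0.7]
opening: 0.046
grip_force: 0.0
```

Run:
```python
from h import *
p=robot.read_camera('top');print(bin_pose(p),[ (round(d['score'],2),np.round(d['centre'],3)) for d in robot.search_frame('odd_knob_1',p)])
plan([(.450,.3165,.12,.273),(.450,.3165,.0135,.273)],grip=55,step=5.5)
```

```text
[ 0.1147  0.4676 -0.3325  0.2787] [(0.64, array([ 0.491, -0.332,  0.017])), (0.58, array([0.446, 0.314, 0.021]))]
7 -> [0.45  0.316 0.12  0.273]
55 0.99 -5.22 0.31 0 0 -0.002; 55 1 -5.22 0.3 0 0 -0.002; 55 1.01 -5.22 0.31 0 0 -0.002; 55 1.03 -5.22 0.3 0 0 -0.002; 55 1.03 -5.21 0.31 0 0 -0.002; 55 1.05 -5.21 0.3 0.001 0 -0.002; 55 1.05 -5.22 0.31 0 -0.001 -0.002
2 -> [0.45  0.316 0.014 0.273]
55 0 0 5.33 0 0 0; 55 0 0 5.32 0 0 0
```

Knob 1 is in the bin. Now knob 2.

Request:
apply_moves --motion "55 1 -5.2 0.3 0 0 -0.002; 55 1 -5.2 0.3 0 0 -0.002; 55 1 -5.2 0.3 0 0 -0.002; 55 1 -5.2 0.3 0 0 -0.002; 55 1 -5.2 0.3 0 0 -0.002; 55 1.05 -5.2 0.3 0 0 -0.002; 55 1.1 -5.2 0.3 0 0 -0.002; 55 0 0 0 0 0 0; 55 0 0.1 4 0 0 0; 55 0 0 3.5 0 0 0; 55 0 0 2 0 0 0; 55 0 0 0.8 0 0 0; 55 0 0 0 0 0 0"

```text
time: 12.35
tool_pos: [0.4509, 0.3139, 0.0172]
tool_rot: [3.141, 0.0, 0.271]
contact_force: [0.3, 0.1, 0.3]
opening: 0.0506
grip_force: 0.0
```

Request:
apply_moves --motion "55 0 -0.25 0.3 0 0 0; 10 0 0 0 0 0 0; 10 0 0 0 0 0 0; 10 0 0 0 0 0 0; 10 0 0 0 0 0 0; 10 0 0 0 0 0 0; 10 0 0 -1.5 0 0 0; 10 0 0 -3.5 0 0 0; 10 0 0 -4 0 0 0; 10 0 0 -4 0 0 0; 10 0 0 0 0 0 0"

```text
time: 13.72
tool_pos: [0.4514, 0.3181, 0.1482]
tool_rot: [-3.14, -0.007, 0.273]
contact_force: [0.3, 0.4, -0.4]
opening: 0.0291
grip_force: 25.0
```

Run:
```python
from h import *
p=robot.read_camera('top');print(bin_pose(p))
plan([(.5,-.08,.145,.27),(.447,-.338,.145,.27)],grip=10,step=5.5)
```

```text
[ 0.1114  0.4687 -0.3329  0.2392]
8 -> [ 0.5   -0.08   0.145  0.27 ]
10 -0.73 4.95 -0.01 0 0 0; 10 -0.73 4.95 -0.01 0 0 0; 10 -0.73 4.95 0 0 0 0; 10 -0.73 4.95 -0.01 0 0 0.001; 10 -0.72 4.95 0 0 0 0; 10 -0.72 4.95 -0.01 0 0 0.001; 10 -0.72 4.95 0 0 0 0; 10 -0.72 4.96 -0.01 0 0 0.001
5 -> [ 0.447 -0.338  0.145  0.27 ]
10 -2.4 4.69 0 0 0 0; 10 -2.4 4.69 0 0 0 0; 10 -2.39 4.69 0 0 0 0; 10 -2.4 4.69 0 0 0 0; 10 -2.39 4.69 0 0 0 0
```

Request:
apply_moves --motion "10 -0.73 4.95 0 0 0 0; 10 -0.73 4.95 0 0 0 0; 10 -0.73 4.95 0 0 0 0; 10 -0.73 4.95 0 0 0 0; 10 -0.72 4.95 0 0 0 0; 10 -0.72 4.95 0 0 0 0; 10 -0.72 4.95 0 0 0 0; 10 -0.72 4.95 0 0 0 0; 10 0 0 0 0 0 0"

```text
time: 14.95
tool_pos: [0.4999, -0.0826, 0.1428]
tool_rot: [-3.141, 0.002, 0.268]
contact_force: [0.1, 0.1, -0.6]
opening: 0.0289
grip_force: 25.0
```

Run:
```python
from h import *
p=robot.read_camera('top');print(bin_pose(p))
plan([(.447,-.338,.145,.27)],grip=10,step=5.5)
```

```text
[ 0.1177  0.4684 -0.3327  0.25  ]
5 -> [ 0.447 -0.338  0.145  0.27 ]
10 -2.39 4.7 -0.04 0 0 0; 10 -2.4 4.7 -0.04 0 0.001 0; 10 -2.39 4.69 -0.05 -0.001 0 0; 10 -2.4 4.7 -0.04 0 0.001 0.001; 10 -2.39 4.69 -0.04 -0.001 0 0
```

Request:
apply_moves --motion "10 -2.4 4.7 0 0 0 0; 10 -2.4 4.7 0 0 0 0; 10 -2.4 4.7 0 0 0 0; 10 -2.4 4.7 0 0 0 0; 10 -2.3 4.7 0 0 0 0; 10 0 0 0 0 0 0; 10 0 0 5 0 0 0; 10 0 0 5 0 0 0; 10 0 0 0 0 0 0; 50 0 0 0 0 0 0; 50 0 0 0 0 0 0; 50 0 0 0 0 0 0; 50 0 0 -5 0 0 0; 50 0 0 -5 0 0 0; 50 2.4 -4.7 0 0 0 0; 50 2.4 -4.7 0 0 0 0; 50 2.4 -4.7 0 0 0 0; 50 2.4 -4.7 0 0 0 0; 50 2.4 -4.7 0 0 0 0"

```text
time: 17.42
tool_pos: [0.5018, -0.078, 0.1453]
tool_rot: [3.14, -0.002, 0.272]
contact_force: [1.1, 0.4, -0.5]
opening: 0.046
grip_force: 0.0
```

Run:
```python
from h import *
p=robot.read_camera('top');print(bin_pose(p),[ (round(d['score'],2),np.round(d['centre'],3)) for d in robot.search_frame('odd_knob_1',p)])
plan([(.388,.2055,.12,.273),(.388,.2055,.018,.273)],grip=55,step=5.5)
```

```text
[ 0.1593  0.4687 -0.3325  0.2397] [(0.63, array([ 0.448, -0.337,  0.018])), (0.58, array([ 0.492, -0.333,  0.019]))]
6 -> [0.388 0.206 0.12  0.273]
55 -0.54 -5.05 0.41 0 0 0.001; 55 -0.54 -5.05 0.41 0 0 0.001; 55 -0.54 -5.06 0.42 0 0 0; 55 -0.55 -5.05 0.41 0 0 0.001; 55 -0.55 -5.06 0.42 0 -0.001 0; 55 -0.55 -5.05 0.41 0.001 0 0.001
2 -> [0.388 0.206 0.018 0.273]
55 0 0 5.1 0 0 0; 55 0 0 5.1 0 0 0
```

Request:
apply_moves --motion "55 -0.5 -5.05 0.4 0 0 0; 55 -0.5 -5.05 0.4 0 0 0; 55 -0.55 -5.05 0.4 0 0 0; 55 -0.55 -5.05 0.4 0 0 0; 55 -0.55 -5.05 0.4 0 0 0; 55 -0.6 -5.05 0.4 0 0 0; 55 0 0 0 0 0 0; 55 0 0 4 0 0 0; 55 0 0 3 0 0 0; 55 0 0 2 0 0 0; 55 0 0 1.2 0 0 0; 55 0 0 0 0 0 0; 10 0 0 0 0 0 0; 10 0 0 0 0 0 0; 10 0 0 0 0 0 0; 10 0 0 0 0 0 0; 10 0 0 0 0 0 0"

```text
time: 19.7
tool_pos: [0.3888, 0.2037, 0.0187]
tool_rot: [3.142, -0.001, 0.273]
contact_force: [0.2, -0.2, 5.9]
opening: 0.0242
grip_force: 25.0
```

Run:
```python
from h import *
s=robot.observe();z=s['tool_pos'][2]
plan([(*s['tool_pos'][:2],z+.08,.273),(.4745,.2293,z+.08,.273),(.4745,.2293,z+.001,.273)],grip=10,step=4)
```

```text
2 -> [0.389 0.204 0.099 0.273]
10 0 0 -4 0 -0.001 0; 10 0 0 -4 0 0 0
3 -> [0.474 0.229 0.099 0.273]
10 2.98 -0.05 0 0 0 0; 10 2.98 -0.05 0 0 0 0; 10 2.99 -0.05 0 0 0 0
2 -> [0.474 0.229 0.02  0.273]
10 0 0 3.95 0 0 0; 10 0 0 3.95 0 0 0
```

Request:
apply_moves --motion "10 0 0 -4 0 0 0; 10 0 0 -4 0 0 0; 10 3 0 0 0 0 0; 10 3 0 0 0 0 0; 10 3 -0.15 0 0 0 0; 10 0 0 0 0 0 0; 10 0 0 4 0 0 0; 10 0 0 2.5 0 0 0; 10 0 0 1.2 0 0 0; 10 0 0 0.1 0 0 0; 10 0 0 0 0 0 0; 45 0 0 0 0 0 0; 45 0 0 0 0 0 0; 45 0 0 0 0 0 0; 45 0 0 -4 0 0 0; 45 0 0 -4 0 0 0; 45 0 0 0 0 0 0"

```text
time: 21.82
tool_pos: [0.4767, 0.2299, 0.1032]
tool_rot: [-3.141, -0.007, 0.273]
contact_force: [0.3, -0.3, 0.2]
opening: 0.0417
grip_force: 0.0
```

Run:
```python
from h import *
plan([(.443,.1748,.10,-.507),(.443,.1748,.017,-.507)],grip=45,step=5)
```

```text
5 -> [ 0.443  0.175  0.1   -0.507]
45 -0.95 0.88 0.06 -0.001 -0.001 0.156; 45 -0.8 1.02 0.06 0 -0.001 0.156; 45 -0.63 1.13 0.06 -0.001 -0.001 0.156; 45 -0.45 1.21 0.06 -0.001 -0.002 0.156; 45 -0.25 1.26 0.07 0 -0.001 0.156
2 -> [ 0.443  0.175  0.017 -0.507]
45 0 0 4.15 0 0 0; 45 0 0 4.15 0 0 0
```

Request:
apply_moves --motion "45 -0.95 0.9 0 0 0 0.156; 45 -0.8 1 0 0 0 0.156; 45 -0.6 1.1 0 0 0 0.156; 45 -0.45 1.2 0 0 0 0.156; 45 -0.25 1.3 0 0 0 0.156; 45 0 0 0 0 0 0; 45 0 0 4 0 0 0; 45 0 0 2.4 0 0 0; 45 0 0 1.4 0 0 0; 45 0 0 0.6 0 0 0; 45 0 0 0 0 0 0; 10 0 0 0 0 0 0; 10 0 0 0 0 0 0; 10 0 0 0 0 0 0; 10 0 0 0 0 0 0; 10 0 0 0 0 0 0"

```text
time: 23.82
tool_pos: [0.4416, 0.1742, 0.0167]
tool_rot: [-3.141, -0.001, -0.507]
contact_force: [-0.3, -0.4, 5.5]
opening: 0.0208
grip_force: 25.0
```

Run:
```python
from h import *
s=robot.observe();z=s['tool_pos'][2]
plan([(*s['tool_pos'][:2],z+.08,-.507),(.3874,.2055,z+.08,-.507),(.3874,.2055,z+.001,-.507)],grip=10,step=4)
```

```text
2 -> [ 0.442  0.174  0.097 -0.507]
10 0 0 -4 0 0 0; 10 0.01 -0.01 -4 -0.001 -0.001 0
2 -> [ 0.387  0.206  0.097 -0.507]
10 -3.13 -0.05 0 0 0 0; 10 -3.13 -0.05 0 0 0 0
2 -> [ 0.387  0.206  0.018 -0.507]
10 0 0 3.95 0 0 0; 10 0 0 3.95 0 0 0
```

Request:
apply_moves --motion "10 0 0 -4 0 0 0; 10 0 0 -4 0 0 0; 10 -3.1 -0.05 0 0 0 0; 10 -3.1 -0.05 0 0 0 0; 10 0 0 0 0 0 0; 10 0 0 4 0 0 0; 10 0 0 2.5 0 0 0; 10 0 0 1.3 0 0 0; 10 0 0 0.1 0 0 0; 10 0 0 0 0 0 0; 45 0 0 0 0 0 0; 45 0 0 0 0 0 0; 45 0 0 0 0 0 0; 45 0 0 -4 0 0 0; 45 0 0 -4 0 0 0; 45 0 0 0 0 0 0"

```text
time: 25.82
tool_pos: [0.3893, 0.2058, 0.0997]
tool_rot: [-3.137, -0.004, -0.507]
contact_force: [-0.4, -0.1, 0.8]
opening: 0.0408
grip_force: 0.0
```

Run:
```python
from h import *
st=robot.observe();p=robot.read_camera('wrist');save(p,'w3')
for k in ['cap_swap','relay_swap']:
    for d in robot.search_frame(k,p): print(k,round(d['score'],2),np.round(d['centre'],3), np.round(proj(p,d['centre'],st)))
plan([(.4745,.2293,.10,.273),(.4745,.2293,.018,.273)],grip=50,step=5)
```

```text
cap_swap 0.69 [0.474 0.227 0.048] [[230. 121.]]
relay_swap 0.79 [0.389 0.2   0.04 ] [[333. 212.]]
5 -> [0.474 0.229 0.1   0.273]
50 1.29 -1.28 -0.07 0 0 -0.156; 50 1.48 -1.06 -0.07 0 0 -0.156; 50 1.62 -0.81 -0.07 0 0 -0.156; 50 1.73 -0.55 -0.07 0 0.001 -0.156; 50 1.8 -0.28 -0.07 0 0 -0.156
2 -> [0.474 0.229 0.018 0.273]
50 0 0 4.1 0 0 0; 50 0 -0.01 4.1 0 0 0
```

View pics/w3.png

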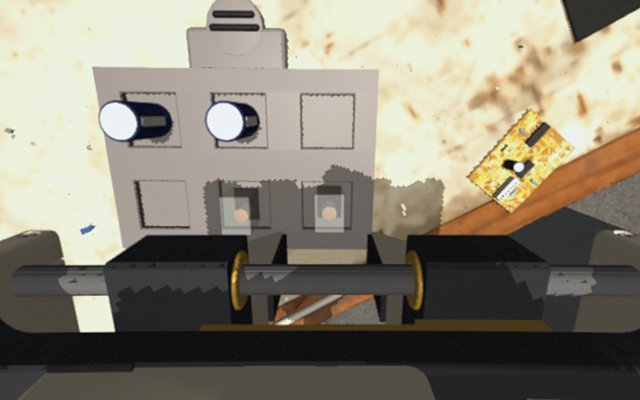

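Request:
apply_moves --motion "50 1.3 -1.3 0 0 0 -0.156; 50 1.5 -1.05 0 0 0 -0.156; 50 1.6 -0.8 0 0 0 -0.156; 50 1.7 -0.55 0 0 0 -0.156; 50 1.8 -0.3 0 0 0 -0.156; 50 0 0 0 0 0 0; 50 0 0 3.5 0 0 0; 50 0 0 2.5 0 0 0; 50 0 0 1.5 0 0 0; 50 0 0 0.6 0 0 0; 50 0 0 0 0 0 0; 10 0 0 0 0 0 0; 10 0 0 0 0 0 0; 10 0 0 0 0 0 0; 10 0 0 0 0 0 0; 10 0 0 0 0 0 0"

```text
time: 27.98
tool_pos: [0.4752, 0.2296, 0.0167]
tool_rot: [3.142, -0.001, 0.273]
contact_force: [-0.5, -0.7, 5.3]
opening: 0.0244
grip_force: 25.0
```

Run:
```python
from h import *
s=robot.observe();z=s['tool_pos'][2]
plan([(*s['tool_pos'][:2],z+.08,.273),(.4432,.1735,z+.08,.273),(.4432,.1735,z+.001,.273)],grip=10,step=4)
```

```text
2 -> [0.475 0.23  0.097 0.273]
10 0 0 -4 0 0 0; 10 0.01 0 -4 0 -0.001 0
2 -> [0.443 0.174 0.097 0.273]
10 -2.3 2.27 0 0 0 0; 10 -2.3 2.28 0 0 0 0
2 -> [0.443 0.174 0.018 0.273]
10 0 0 3.95 0 0 0; 10 0 0 3.95 0 0 0
```

Request:
apply_moves --motion "10 0 0 -4 0 0 0; 10 0 0 -4 0 0 0; 10 -2.3 2.3 0 0 0 0; 10 -2.3 2.3 0 0 0 0; 10 0 0 0 0 0 0; 10 0 0 4 0 0 0; 10 0 0 2.5 0 0 0; 10 0 0 1.3 0 0 0; 10 0 0 0.1 0 0 0; 10 0 0 0 0 0 0; 45 0 0 0 0 0 0; 45 0 0 0 0 0 0; 45 0 0 0 0 0 0; 45 0 0 -4 0 0 0; 45 0 0 -4 0 0 0; 45 0 0 -4 0 0 0; 45 0 0 -4 0 0 0; 45 0 0 0 0 0 0"

```text
time: 30.22
tool_pos: [0.4447, 0.1733, 0.1802]
tool_rot: [3.141, -0.007, 0.273]
contact_force: [0.5, -0.4, 0.2]
opening: 0.0412
grip_force: 0.0
```

Run:
```python
from h import *
p=robot.read_camera('top')
for k in ['cap_swap','relay_swap']:
    for d in robot.search_frame(k,p): print(k,round(d['score'],2),np.round(d['centre'],3))
st,p=pickle.load(open('w_mat.pkl','rb'))
# spares from the first mat picture: by top contrast
st2=robot.observe()
plan([(.445,-.06,.18,0)],grip=50,step=5.5)
```

```text
cap_swap 0.4 [0.44  0.171 0.051]
relay_swap 0.33 [ 0.479 -0.074  0.001]
5 -> [ 0.445 -0.06   0.18   0.   ]
50 -1.2 4.5 -0.07 0 0 0.055; 50 -0.95 4.55 -0.07 0 0 0.054; 50 -0.71 4.6 -0.07 0 0.001 0.055; 50 -0.45 4.63 -0.07 0 0 0.054; 50 -0.2 4.65 -0.08 0 0.001 0.055
```

Request:
apply_moves --motion "50 -1.2 4.5 0 0 0 0.055; 50 -0.95 4.55 0 0 0 0.054; 50 -0.7 4.6 0 0 0 0.055; 50 -0.45 4.6 0 0 0 0.054; 50 -0.2 4.65 0 0 0 0.055; 50 0 0 0 0 0 0; 50 0 0 0 0 0 0"

```text
time: 31.25
tool_pos: [0.4451, -0.059, 0.1762]
tool_rot: [-3.141, 0.002, -0.0]
contact_force: [0.2, 0.3, -0.3]
opening: 0.0457
grip_force: 0.0
```

Run:
```python
from h import *
st=robot.observe();p=robot.read_camera('wrist');save(p,'w4')
for k,z in [('cap_spare_1',.025),('relay_spare_1',.02)]:
    for d in robot.search_frame(k,p): print(k,round(d['score'],2),np.round(d['centre'],3), np.round(proj(p,d['centre'],st)))
    for s,mm,g,i in objs(p,st,k,z):
        if k[0]=='c': print(k,round(s,2),np.round(i),fit(p,st,mm,cyl,.003,.047,g))
        else: print(k,round(s,2),np.round(i),fit(p,st,mm,box,.003,.039,g,(0,.5,1,1.5,2,2.6)))
```

```text
cap_spare_1 0.75 [ 0.444 -0.108  0.048] [[381. 192.]]
cap_spare_1 0.69 [ 0.508 -0.035  0.045] [[299. 119.]]
cap_spare_1 0.32 [ 0.444 -0.038  0.037] [[304. 189.]]
cap_spare_1 0.69 [376. 194. 771.] [ 0.0952  0.4369 -0.107  -0.0249]
cap_spare_1 0.55 [300. 118. 731.] [ 0.0371  0.5079 -0.0366  0.1388]
cap_spare_1 0.41 [ 11. 208. 742.] [ 0.2296  0.4187  0.2634 -1.0818]
relay_spare_1 0.96 [ 0.514 -0.11   0.039] [[386. 111.]]
relay_spare_1 0.74 [ 0.444 -0.04   0.04 ] [[306. 191.]]
relay_spare_1 0.62 [ 0.508 -0.036  0.045] [[300. 119.]]
relay_spare_1 0.43 [0.464 0.202 0.014] [[ 59. 165.]]
relay_spare_1 0.92 [306. 189. 815.] [ 0.0969  0.4414 -0.0395  0.3529]
relay_spare_1 0.73 [382. 113. 924.] [ 0.0516  0.5126 -0.1094  0.1319]
```

View pics/w4.png

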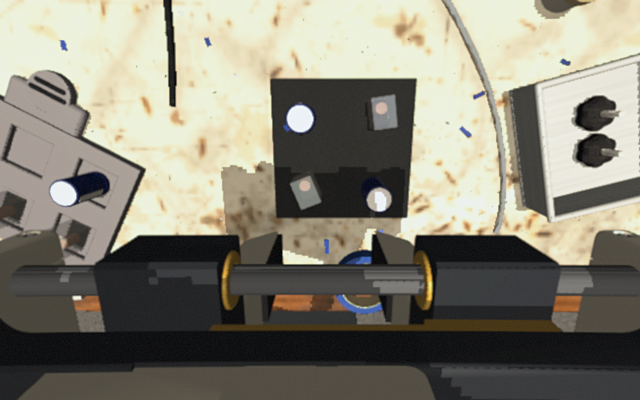

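Run:
```python
from h import *
plan([(.507,-.0365,.10,.273),(.507,-.0365,.015,.273)],grip=50,step=4)
print('--');plan([(.4745,.2293,.10,.273),(.4745,.2293,.018,.273)],start=(.507,-.0365,.10,.273),grip=10,step=5)
```

```text
3 -> [ 0.507 -0.036  0.1    0.273]
50 2.05 -0.73 2.57 0 0 -0.09; 50 2.1 -0.54 2.57 0 0 -0.091; 50 2.14 -0.35 2.57 0 0 -0.09
3 -> [ 0.507 -0.036  0.015  0.273]
50 0 0 2.83 0 0 0; 50 0 0 2.83 0 0 0; 50 0 0 2.84 0 0 0
--
6 -> [0.474 0.229 0.1   0.273]
10 0.67 -4.41 0 0 0 0; 10 0.67 -4.41 0 0 0 0; 10 0.67 -4.41 0 0 0 0; 10 0.68 -4.41 0 0 0 0; 10 0.67 -4.42 0 0 0 0; 10 0.68 -4.41 0 0 0 0
2 -> [0.474 0.229 0.018 0.273]
10 0 0 4.1 0 0 0; 10 0 0 4.1 0 0 0
```

Request:
apply_moves --motion "50 2.05 -0.7 2.6 0 0 -0.09; 50 2.1 -0.55 2.6 0 0 -0.091; 50 2.15 -0.35 2.5 0 0 -0.09; 50 0 0 0 0 0 0; 50 0 0 3.5 0 0 0; 50 0 0 2.7 0 0 0; 50 0 0 1.5 0 0 0; 50 0 0 0.6 0 0 0; 50 0 0 0 0 0 0; 10 0 0 0 0 0 0; 10 0 0 0 0 0 0; 10 0 0 0 0 0 0; 10 0 0 0 0 0 0; 10 0 0 0 0 0 0; 10 0 0 -4 0 0 0; 10 0 0 -4.5 0 0 0; 10 0 0 0 0 0 0"

```text
time: 33.62
tool_pos: [0.5092, -0.0382, 0.1051]
tool_rot: [3.138, -0.006, 0.271]
contact_force: [-0.1, 0.1, -0.4]
opening: 0.0245
grip_force: 25.0
```

Run:
```python
from h import *
plan([(.4745,.2293,.10,.273),(.4745,.2293,.018,.273)],grip=10,step=5)
```

```text
6 -> [0.474 0.229 0.1   0.273]
10 0.64 -4.45 0.07 0.001 -0.001 0; 10 0.63 -4.45 0.08 0 -0.001 0; 10 0.64 -4.45 0.08 0.001 -0.001 -0.001; 10 0.64 -4.45 0.08 0 -0.001 0; 10 0.64 -4.45 0.08 0.001 -0.001 -0.001; 10 0.64 -4.45 0.08 0 -0.001 0
2 -> [0.474 0.229 0.018 0.273]
10 0 0 4.1 0 0 0; 10 0 -0.01 4.1 0 0 0
```

Request:
apply_moves --motion "10 0.65 -4.45 0 0 0 0; 10 0.65 -4.45 0 0 0 0; 10 0.65 -4.45 0 0 0 0; 10 0.65 -4.45 0 0 0 0; 10 0.65 -4.45 0 0 0 0; 10 0.65 -4.4 0 0 0 0; 10 0 0 0 0 0 0; 10 0 0 0 0 0 0; 10 0 0 4 0 0 0; 10 0 0 2.5 0 0 0; 10 0 0 1 0 0 0; 10 0 0 0 0 0 0"

```text
time: 35.12
tool_pos: [0.4735, 0.2286, 0.0268]
tool_rot: [3.141, 0.001, 0.27]
contact_force: [0.1, -0.1, -0.7]
opening: 0.0238
grip_force: 25.0
```

Request:
apply_moves --motion "10 0 0 0.6 0 0 0; 10 0 0 0.2 0 0 0; 10 0 0 0 0 0 0; 10 0 0 0 0 0 0"

```text
time: 35.62
tool_pos: [0.4742, 0.2294, 0.0207]
tool_rot: [3.141, -0.002, 0.271]
contact_force: [-1.6, -2.5, 6.8]
opening: 0.0244
grip_force: 25.0
```

Contact with the floor (about 7 N): release and go for the relay.

Request:
apply_moves --motion "45 0 0 0 0 0 0; 45 0 0 0 0 0 0; 45 0 0 0 0 0 0; 45 0 0 -4 0 0 0; 45 0 0 -4 0 0 0; 45 0 0 -2 0 0 0; 45 0 0 0 0 0 0"

```text
time: 36.5
tool_pos: [0.4743, 0.2297, 0.1205]
tool_rot: [-3.142, -0.003, 0.271]
contact_force: [0.2, -0.1, 0.5]
opening: 0.0411
grip_force: 0.0
```

Run:
```python
from h import *
plan([(.4414,-.0395,.12,.353),(.4414,-.0395,.015,.353)],grip=45,step=5)
```

```text
6 -> [ 0.441 -0.04   0.12   0.353]
45 -1.73 4.18 0 0 -0.001 -0.014; 45 -1.79 4.15 0 0 0 -0.014; 45 -1.85 4.13 0 0 -0.001 -0.014; 45 -1.9 4.1 0.01 0 0 -0.013; 45 -1.96 4.07 0.01 0 -0.001 -0.014; 45 -2.01 4.05 0.01 0 0 -0.013
3 -> [ 0.441 -0.04   0.015  0.353]
45 0 0 3.5 0 0 0; 45 0 0 3.5 0 0 0; 45 0 0 3.5 0 0 0
```

Request:
apply_moves --motion "45 -1.75 4.2 0 0 0 -0.014; 45 -1.8 4.15 0 0 0 -0.014; 45 -1.85 4.15 0 0 0 -0.014; 45 -1.9 4.1 0 0 0 -0.013; 45 -1.95 4.05 0 0 0 -0.014; 45 -2 4.05 0 0 0 -0.013; 45 0 0 0 0 0 0; 45 0 0 0 0 0 0; 45 0 0 4 0 0 0; 45 0 0 3.5 0 0 0; 45 0 0 1.8 0 0 0; 45 0 0 0.8 0 0 0; 45 0 0 0.2 0 0 0; 45 0 0 0 0 0 0; 10 0 0 0 0 0 0; 10 0 0 0 0 0 0; 10 0 0 0 0 0 0; 10 0 0 0 0 0 0; 10 0 0 0 0 0 0"

```text
time: 38.88
tool_pos: [0.4407, -0.0402, 0.0166]
tool_rot: [3.141, -0.001, 0.353]
contact_force: [-1.5, 0.5, 5.0]
opening: 0.0205
grip_force: 25.0
```

Run:
```python
from h import *
s=robot.observe();t=s['tool_pos'];z=t[2]
plan([(t[0],t[1],z+.1,s['tool_rot'][2]),(.450,.3165,z+.1,-.512),(.45,.3165,z+.004,-.512)],grip=10,step=5)
```

```text
2 -> [ 0.441 -0.04   0.117  0.353]
10 0 0 -5 0 0 0; 10 0.01 0.01 -5 0.001 -0.001 0
8 -> [ 0.45   0.316  0.117 -0.512]
10 1.65 -4.14 0 0 0 0.108; 10 1.19 -4.3 0 0 0 0.108; 10 0.72 -4.4 0 0 0 0.108; 10 0.24 -4.45 0 0 0 0.108; 10 -0.24 -4.46 0 0 0 0.108; 10 -0.71 -4.4 0 0 0 0.108; 10 -1.19 -4.3 0.01 0 0 0.108; 10 -1.64 -4.15 0 0 0.001 0.109
2 -> [ 0.45   0.316  0.021 -0.512]
10 0 0 4.8 0 0 0; 10 0 0 4.8 0 0 0
```

Request:
apply_moves --motion "10 0 0 -5 0 0 0; 10 0 0 -5 0 0 0; 10 1.65 -4.15 0 0 0 0.108; 10 1.2 -4.3 0 0 0 0.108; 10 0.7 -4.4 0 0 0 0.108; 10 0.25 -4.45 0 0 0 0.108; 10 -0.25 -4.45 0 0 0 0.108; 10 -0.7 -4.4 0 0 0 0.108; 10 -1.2 -4.3 0 0 0 0.108; 10 -1.65 -4.15 0 0 0 0.109; 10 0 0 0 0 0 0; 10 0 0 0 0 0 0; 10 0 0 4 0 0 0; 10 0 0 3 0 0 0; 10 0 0 1.5 0 0 0; 10 0 0 0 0 0 0; 10 0 0 0 0 0 0"

```text
time: 41.0
tool_pos: [0.4503, 0.3167, 0.0323]
tool_rot: [-3.14, -0.001, -0.513]
contact_force: [-0.1, 1.1, -0.1]
opening: 0.021
grip_force: 24.9
```

Request:
apply_moves --motion "10 0 0 0.7 0 0 0; 10 0 0 0.4 0 0 0; 10 0 0 0.15 0 0 0; 10 0 0 0 0 0 0"

```text
time: 41.5
tool_pos: [0.4494, 0.3167, 0.0196]
tool_rot: [-3.142, -0.0, -0.512]
contact_force: [-1.9, -1.6, 8.8]
opening: 0.0211
grip_force: 25.0
```

Seated; release, retreat to a viewpoint.

Request:
apply_moves --motion "42 0 0 0 0 0 0; 42 0 0 0 0 0 0; 42 0 0 0 0 0 0; 42 0 0 -4 0 0 0; 42 0 0 -5 0 0 0; 42 0 0 -6 0 0 0; 42 0 2 -6 0 0 -0.1; 42 0 3 -5 0 0 -0.13; 42 -2 4 0 0 0 -0.13; 42 -2 4 0 0 0 -0.13; 42 0 0 0 0 0 0; 42 0 0 0 0 0 0"

```text
time: 43.0
tool_pos: [0.372, 0.2029, 0.2782]
tool_rot: [-3.141, -0.001, -0.024]
contact_force: [0.6, 0.2, 0.5]
opening: 0.0386
grip_force: 0.0
```

Run:
```python
from h import *
st=robot.observe();p=robot.read_camera('wrist');print(np.round(st['tool_pos'],3))
save(p,'w5')
pk={'c1':(.5058,.2851),'c2':(.4745,.2293),'c3':(.4432,.1735),'r1':(.45,.3165),'r2':(.4187,.2607),'r3':(.3874,.2049)}
for k,z in [('cap_swap',.03),('relay_swap',.025)]:
    for s,mm,g,i in objs(p,st,k,z):
        f=fit(p,st,mm,cyl,.006,.05,g) if k[0]=='c' else fit(p,st,mm,box,.006,.042,g,(0,.5,1,1.5,2,2.6))
        b=min(pk,key=lambda q:np.hypot(pk[q][0]-f[1],pk[q][1]-f[2]));print(k,round(s,2),np.round(i),f,b,np.round(np.hypot(pk[b][0]-f[1],pk[b][1]-f[2]),4))
p=robot.read_camera('top');save(p,'top5');print(bin_pose(p),[ (round(d['score'],2),np.round(d['centre'],3)) for d in robot.search_frame('odd_knob_1',p)])
cv2.imwrite('pics/top5c.png',cv2.resize(p['img'][120:300,150:490,::-1],(800,424),interpolation=cv2.INTER_CUBIC))
```

```text
[0.372 0.203 0.278]
cap_swap 0.96 [350. 109. 431.] [0.049  0.4429 0.1727 0.073 ] c3 0.0009
relay_swap 0.94 [326. 156. 428.] [0.0957 0.3883 0.2033 2.6441] r3 0.0018
[ 0.1432  0.4914 -0.3114  0.2472] [(0.61, array([0.487, 0.216, 0.01 ])), (0.56, array([ 0.517, -0.313,  0.018]))]
```

View pics/w5.png

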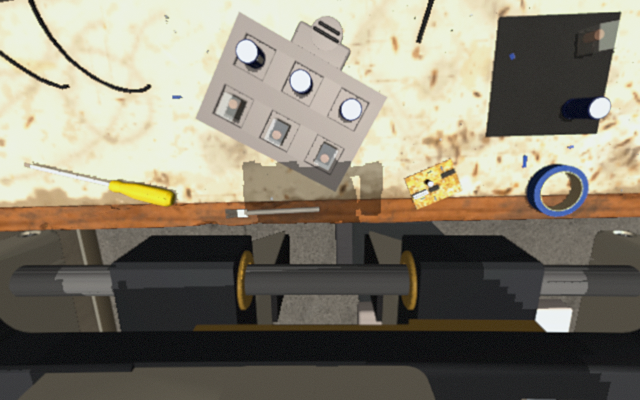

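View pics/top5c.png

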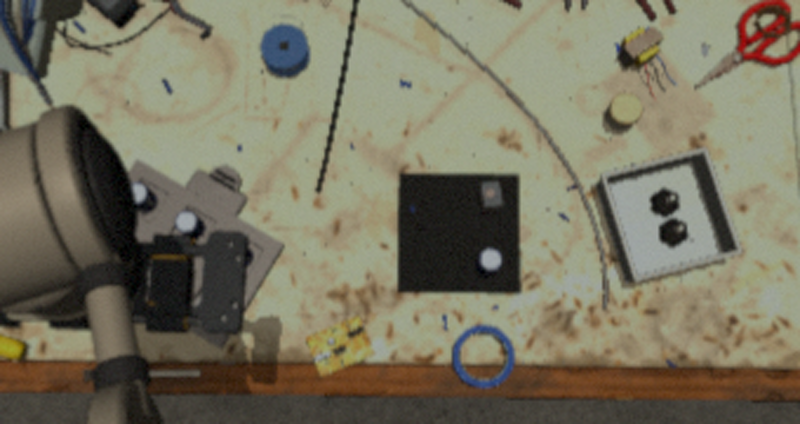

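```bash
python3 -c "
from cell import robot
print(robot.hand_in())"
```

```text
the job is handed in; nothing more can be done
None
```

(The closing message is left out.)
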